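Weigh the caddy of collars with the spring hand scale

TASK

Take the hand scale off its stand, hook it under the wire handle of the white caddy of collars and lift until the caddy hangs still, a few centimetres clear of the desk, for two seconds so that the pointer can be read. Then lower it gently so that it stands wholly on the round orange mat, unhook, and hang the scale back on its stand. Handle the caddy only by the scale's hook, and leave everything else on the desk where it is.

Things in the scene. Friction and masses are not known exactly. Their poses are not given: they have to be found in the camera images.
- scale: Spring hand scale, upright, 0.24 kg. Origin: centre of its orange grip block, 70 x 30 x 36 mm (x, y, z), to be pinched across its 30 mm (along its y). Below it the black body, 34 x 24 mm (x, y), from 18 to 88 mm below the origin, white face and red pointer on both x sides. From it a steel J-hook of 6 mm wire hangs on a spring, in the scale's y-z plane; see the hook's points.
- hook_seat (a point): Where a wire's centre rests in the hook's bend when loaded: x = y = 0 and 138 mm below the scale's origin with the spring unstretched. The hook's underside is 9 mm lower.
- hook_tip (a point): Top of the hook's free tip, pointing up, at the scale's y = +14 mm, 125 mm below its origin (spring unstretched). The shank runs down at y = -13 mm and jogs over to the middle 94 to 103 mm below the origin. So the throat opens to +y above the tip, with free height from 99 to 125 mm below the origin: a wire goes in there (best 112 mm below), up to y = 0, then the hook is raised.
- spring (a joint): Stretch of the scale's spring in m, moving the hook straight down along the scale's -z: about 0.0016 with the hook empty, 45 mm at most; stiffness 250 N/m, so about 39 mm per kg hung on it.
- stand: Fixed stand of the scale. Origin: underside of its base plate (120 x 150 x 8 mm), straight below the hanging scale. The scale hangs between two level prongs, the underside of its grip resting on them: its origin is then 168 mm above the stand's origin, x axes parallel (either way round). A post at y = -87 mm, no higher than the prongs, carries them.
- prongs (a point): Midway between the stand's two blue prongs, at the level of their tops, 150 mm above the stand's origin. The prongs run along the stand's y from y = -82 to +30 mm, at x = +/-29 mm, each 14 mm wide and 12 mm thick; the gap between is 44 mm wide and open at the +y end.
- caddy: White open tray, 130 x 100 x 40 mm (x, y, z), holding two steel collars fixed in it (tops at 38 mm), with a rigid wire handle of 6 mm red-coated wire standing over it in its x-z plane. Origin: centre of its underside. The handle rises from the short ends to (x +/-50, z 72 mm) and from there straight to a peak in the middle. 0.38 to 0.75 kg in all, balanced under the peak.
- bail_peak (a point): Peak of the caddy's wire handle, centre of the wire, 112 mm above the caddy's underside. The wire runs along the caddy's x there, so the hook must pass under it along the caddy's y.
- mat: Fixed round orange mat with a small white centre spot, 220 mm in diameter, 6 mm thick; origin at the centre of its underside, on the desk.
- corner0 (a point): A bottom corner of the caddy (65 mm in x and 50 mm in y from its middle).
- corner1 (a point): A bottom corner of the caddy (65 mm in x and 50 mm in y from its middle).
- corner2 (a point): A bottom corner of the caddy (65 mm in x and 50 mm in y from its middle).
- corner3 (a point): A bottom corner of the caddy (65 mm in x and 50 mm in y from its middle).
- collar: Bystander: steel collar, 80 mm wide, 28 mm high. Leave it.
- mouse: Bystander: black computer mouse, 100 x 60 x 33 mm. Leave it.
- mug: Bystander: blue mug, 76 mm wide, 90 mm high. Leave it.
- notes: Bystander: yellow block of notes, 76 x 76 x 30 mm. Leave it.
- caliper: Bystander: caliper lying flat, 160 mm long. Leave it.
- stapler: Bystander: blue stapler, 120 mm long, 37 mm high. Leave it.
- parcel: Bystander: small cardboard carton, 150 x 100 x 50 mm. Leave it.
Things that resemble listed ones, but are neither listed nor needed, are in the scene too. Leave any green look-alike of the stand alone.

How it is judged:
On the way:
1. the caddy hangs on the scale's hook, still and at least 20 mm clear of the desk, for 1.5 s (height (world z) of caddy above 0.02 m and value of joint spring above 0.01 m and linear speed of caddy below 0.03 m/s and angle between caddy's own z axis and vertical below 0.3 rad), for 1.5 s.
At the end, for the whole second after the job is handed in: The caddy stands level on the mat, all four bottom corners within the mat's edge (2 mm grace), at rest; the scale hangs upright (within 7 degrees) and still between the stand's prongs, its grip resting on both of them, anywhere along their free length (horizontal distance between each of corner0, corner1, corner2, corner3 and mat below 0.112 m and z of caddy in the frame of mat between 0.002 and 0.011 m and angle between caddy's own z axis and vertical below 0.06 rad and x of scale in the frame of stand between -0.015 and 0.015 m and y of scale in the frame of stand between -0.06 and 0.025 m and z of scale in the frame of stand between 0.162 and 0.174 m and angle between scale's own z axis and vertical below 0.12 rad and linear speed of scale below 0.03 m/s and linear speed of caddy below 0.02 m/s); the robot touches nothing.
It fails at once if the robot itself touches the caddy (contact force between any of the fingers, the arm and caddy above 1 N).
It fails at once if the caddy is dropped or banged onto the mat (over 40 N) (contact force between caddy and mat above 40 N).
It fails at once if the caddy is tipped by more than 35 degrees (angle between caddy's own z axis and vertical above 0.61 rad).
It fails at once if a bystander is moved by more than 30 mm (distance of any of collar, mouse, mug, notes, caliper, stapler, parcel from where it was at the start of the episode above 0.03 m).
It also fails if it takes over 72 s, if anything falls off the work surface, if the arm or the gripper's body presses on something with over 40 N, if the wrist force passes 120 N, or if a joint passes its speed limit or range.

ROBOT

A 7-joint arm with a two-finger parallel gripper is mounted at the origin on the work surface. World frame = base frame: x ahead of the robot, y to its left, z up, the work surface at z = 0. Lengths are in m, angles in rad, forces in N, time in s.
With the tool pointing down it reaches from about 0.4 to 0.875 m from the base axis. Payload 19.3 kg.
Tool frame: the origin (TCP) lies where the fingers leave the gripper's body, on its centre line; the fingertips stand bot.tip_reach ahead of it and the grasp point (between the pads) lies 54 mm ahead of it (bot.tip_reach is the distance from the TCP to the fingertips, in m); z points along the fingers, y is the line along which they close (so a half turn about z gives the same grasp; the last joint's range is limited). The gripper opens to 85 mm and grips with 20 to 120 N. Pads are 22 mm wide; open, the fingers measure 114 mm over their backs; the gripper's body (76 mm by 85 mm) begins 54 mm behind the grasp point. The pads swing forward as they close: fully open they stand 13 mm farther back than shut.
Start: joints at [1.149, 0.521, -0.036, 1.599, 0.021, 1.021, -0.113], TCP at [0.215, -0.587, 0.304] pointing down, gripper open.
Joint ranges: [-2.91, 2.91], [-0.3, 2.13], [-1.5, 1.42], [0.17, 2.43], [-1.26, 4.41], [0.16, 1.93], [-2.52, 2.52]. Speed limits (rad/s): [1.89, 1.89, 2.39, 2.39, 3.01, 3.01, 3.01].

INTERFACE

Orientations are given as [roll, pitch, yaw] about the fixed x, y, z axes, in that order (R = Rz(yaw) Ry(pitch) Rx(roll)).
In Python, from workcell import bot gives the robot as it stands. The module is installed in compiled form; this text tells all that it offers.
- The arm moves only by the shell command python3 -m jog 'ROWS' [FORCE]. ROWS is JSON, a list that holds one entry, the list of rows, each a list of 7 numbers: the shift along the tool's x, y, z in mm, then the turn, a rotation vector about the tool's x, y, z in rad, then the opening, from 0 (shut) to 1 (fully open). In form: [[[tx, ty, tz, wx, wy, wz, fingers], ...]]. A call has 1 to 5 rows; each row shifts and turns the commanded pose from where the row before left it, along the tool's axes as they then stand; what a row does not reach is not made up. A row lasts 1/10 s, in which the tool goes at most 50 mm and 8.59 degrees, less where a joint would pass 70% of its speed; a pose out of reach is approached as far as the arm can. A call is refused whole if a number of a shift passes 50 or a number of a turn 0.15, either way. A call with a gripper value outside its range is refused whole. The fingers move at their own pace and stop on an object; FORCE is the grip in N (left out, the last holds). Time passes only in rows, so rows that do not move let the fingers close. It gives the time, the measured TCP pose, the force, the opening and the grip force at its end, in the units of the state.
- bot.observe(): the state, without advancing time (a new reading comes with each control period).
- bot.grab_frame(name): name is "scene" or "top" or "wrist"; returns a dict with "img" (420x560x3 uint8, red, green, blue), "intrinsics" (3x3 intrinsics, pixels), "R" (3x3) and "t" (3): a world point X has camera coordinates R X + t; the wrist camera has in their place "tool_from_camera" (4x4, takes a point from camera to tool coordinates, whose origin is the TCP and whose axes are the flange's). Camera axes: x right, y down, z forward; pixel columns grow to the right and rows downward; lengths in m; the calibration is good to about 2 mm. The wrist camera is an equidistant fisheye: a pixel r from the principal point sees the ray r / f radians off the axis. A picture is of the moment at which its call begins: read the wrist's pose just before it. There is no depth.
- bot.job_done(): hands the job in; it is judged then, once.
Trained networks look in a picture, given as the dict that the camera call returned (one of the last four; its "shot" number tells which), for a name from the list of things; names that differ only in an ending like _2 or _b are one class to them, and where a whole thing is asked for, a point or a joint stands for the part that bears it (a point fixed in the world has none). Each returns a list of dicts, best first, with "conf" (0 to 1); they miss things now and then, are a little off and sometimes report something else, mostly with a low value. They report only what shows in the picture. A call takes as long as a camera call. They do not tell look-alikes from the thing itself.
- bot.trace(query, picture): "region" (420x560 bool, what is visible of it).
- bot.spot_point(query, picture): "xyz" ([x, y, z] in m, in world coordinates, good to about 4 mm: a listed point, or the origin of a listed thing).
The state is a dict: "clock": time; "qpos": joint angles; "qd": joint speeds; "joint_efforts": joint torques, N m; "position": TCP position; "tool_rot": TCP orientation; "force": force on the tool from outside, world axes, zero at the start; "moment": the same for the moment, N m; "grip_width": finger opening in m; "finger_force": force on a finger pad.
Only numpy, scipy, OpenCV 4.12 (cv2) and the standard library are available. Lean on these libraries where they do the work, as an engineer would, in place of code of your own. Each camera call takes 0.05 s, during which the arm holds its last target. There are 200 camera calls.

## Working session

There is one attempt and no reset: what is moved stays moved. The work goes in short steps, Python scripts to look and compute and a shell command to move; the robot and the scene stay as the last step left them, time stands still between calls to the robot, and variables do not carry over. Pictures are saved under pics/ and viewed, at most 10 in all, crops included, and the job is handed in when it is done.

```bash
mkdir -p pics; cat > h.py <<'E'
import numpy as np,cv2
from workcell import bot
from scipy.spatial.transform import Rotation as Ro
def save(n,p): cv2.imwrite('pics/'+n+'.png',cv2.cvtColor(p['img'],cv2.COLOR_RGB2BGR))
def px(p,X):
    c=p['R']@np.array(X)+p['t']; u=p['intrinsics']@c; return u[:2]/u[2]
def ray(p,u,v,z):
    d=p['R'].T@np.linalg.solve(p['intrinsics'],[u,v,1.]); o=-p['R'].T@p['t']
    return o+d*(z-o[2])/d[2]
E
python3 - <<'E'
from h import *
s=bot.observe(); print({k:np.round(v,3) for k,v in s.items()}, bot.tip_reach)
ps=[bot.grab_frame(n) for n in('top','scene')]
for n,p in zip(('top','scene'),ps):
    save(n+'0',p)
    for q in ['scale','stand','prongs','caddy','bail_peak','mat','hook_tip','hook_seat','corner0','mug','mouse','notes','collar','caliper','stapler','parcel']:
        print(n,q,[(np.round(r['xyz'],3).tolist(),round(r['conf'],2),px(p,r['xyz']).round().tolist()) for r in bot.spot_point(q,p)][:5])
im=np.hstack([p['img'] for p in ps])
E
```

```text
{'clock': np.float64(0.0), 'qpos': array([ 1.149,  0.522, -0.036,  1.6  ,  0.021,  1.021, -0.113]), 'qd': array([ 0.001,  0.001,  0.002,  0.   , -0.001,  0.   ,  0.   ]), 'joint_efforts': array([ 2.0000e-03, -9.2710e+01,  1.9820e+00, -3.6993e+01,  1.8000e-02,
        8.0000e-03, -0.0000e+00]), 'position': array([ 0.215, -0.587,  0.303]), 'tool_rot': array([-3.14 ,  0.   ,  0.352]), 'force': array([-0.683, -0.339, -0.511]), 'moment': array([ 0.004, -0.042,  0.014]), 'finger_force': np.float64(0.0), 'grip_width': np.float64(0.085)} 0.0726
top scale [([0.502, -0.261, 0.17], 0.9, [386.0, 208.0])]
top stand [([0.498, -0.262, 0.006], 0.92, [375.0, 217.0]), ([0.342, -0.148, 0.0], 0.73, [342.0, 264.0])]
top prongs [([0.23, -0.334, 0.152], 0.91, [413.0, 301.0]), ([0.501, -0.263, 0.15], 0.68, [385.0, 210.0])]
top caddy [([0.613, -0.019, -0.003], 0.69, [302.0, 183.0])]
top bail_peak [([0.614, -0.021, 0.111], 0.68, [304.0, 176.0])]
top mat [([0.525, 0.305, 0.002], 0.6, [204.0, 209.0]), ([0.779, 0.166, 0.001], 0.52, [247.0, 136.0])]
top hook_tip []
top hook_seat [([0.283, 0.43, 0.002], 0.4, [164.
[... 1571 characters left out ...]
0.001], 0.91, [298.0, 236.0]), ([0.539, -0.052, 0.002], 0.86, [271.0, 249.0]), ([0.69, 0.011, -0.001], 0.75, [320.0, 268.0]), ([0.666, -0.085, -0.002], 0.75, [291.0, 283.0])]
scene mug [([0.346, 0.128, -0.001], 0.67, [273.0, 186.0])]
scene mouse [([0.778, -0.191, -0.004], 0.76, [291.0, 335.0]), ([0.283, 0.43, -0.005], 0.65, [320.0, 138.0])]
scene notes [([0.345, -0.146, -0.0], 0.79, [210.0, 228.0])]
scene collar [([0.777, 0.172, -0.002], 0.78, [376.0, 256.0])]
scene caliper [([0.708, -0.345, -0.002], 0.56, [230.0, 354.0])]
scene stapler [([0.705, 0.385, 0.003], 0.88, [400.0, 205.0])]
scene parcel [([0.282, 0.432, -0.003], 0.66, [320.0, 137.0]), ([0.612, -0.021, 0.114], 0.57, [296.0, 238.0])]
```

View pics/top0.png

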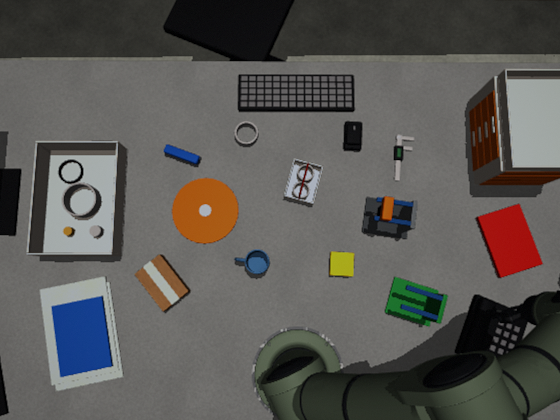

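View pics/scene0.png

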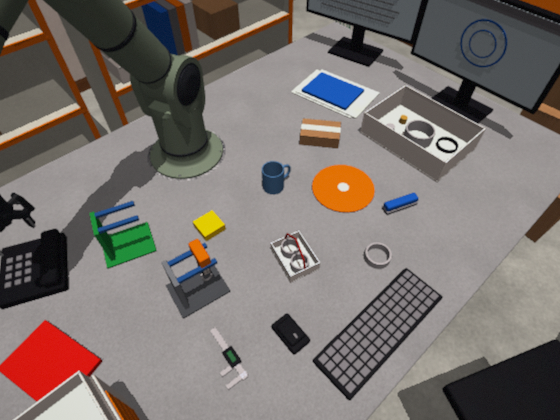

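Candidates for the stand: the grey one with blue prongs and the orange grip at top (386,208) / scene (200,255), and the green look-alike at top (413,301) / scene (127,230). By the description I choose the grey one carrying the scale. The caddy is at top (303,182). Next, a close crop to check this.

```bash
python3 - <<'E'
from h import *
a=cv2.imread('pics/top0.png')[180:250,350:430]; b=cv2.imread('pics/scene0.png')[230:320,150:250]
f=lambda i:cv2.resize(i,(400,int(400*i.shape[0]/i.shape[1])),interpolation=cv2.INTER_CUBIC)
a,b=f(a),f(b); a=cv2.copyMakeBorder(a,0,b.shape[0]-a.shape[0],0,0,0)
cv2.imwrite('pics/crop.png',np.hstack([a,b]))
p=bot.grab_frame('top'); q=bot.grab_frame('scene')
def fit(p,name,z,lo,hi):
    hsv=cv2.cvtColor(p['img'],cv2.COLOR_RGB2HSV); m=cv2.inRange(hsv,lo,hi)
    x,y=px(p,[.5,-.262,.15]).astype(int); k=np.zeros_like(m);k[y-40:y+40,x-40:x+40]=1
    n,l,st,c=cv2.connectedComponentsWithStats(m*k)
    for i in range(1,n):
        if st[i,4]>15:
            v,u=np.nonzero(l==i); P=np.array([ray(p,a,b,z)[:2] for a,b in zip(u,v)])
            r=cv2.minAreaRect(P.astype(np.float32)*1000); print(name,np.round(P.mean(0),3),np.round(cv2.boxPoints(r)).tolist())
for n,P in(('top',p),('scene',q)):
    fit(P,n+' grip',.186,(5,150,120),(18,255,255)); fit(P,n+' prong',.15,(100,120,40),(125,255,255))
E
```

```text
top grip [ 0.502 -0.262] [[466.0, -271.0], [533.0, -282.0], [537.0, -254.0], [470.0, -243.0]]
top prong [ 0.532 -0.245] [[527.0, -251.0], [540.0, -251.0], [540.0, -236.0], [528.0, -236.0]]
top prong [ 0.521 -0.318] [[510.0, -345.0], [524.0, -347.0], [532.0, -291.0], [518.0, -289.0]]
top prong [ 0.476 -0.235] [[469.0, -243.0], [482.0, -243.0], [482.0, -228.0], [469.0, -228.0]]
top prong [ 0.465 -0.306] [[452.0, -336.0], [468.0, -338.0], [479.0, -273.0], [463.0, -270.0]]
scene grip [ 0.505 -0.267] [[467.0, -275.0], [536.0, -287.0], [541.0, -257.0], [472.0, -246.0]]
scene prong [ 0.468 -0.308] [[455.0, -338.0], [470.0, -340.0], [479.0, -277.0], [464.0, -275.0]]
scene prong [ 0.528 -0.302] [[510.0, -346.0], [527.0, -350.0], [548.0, -244.0], [531.0, -241.0]]
```

View pics/crop.png

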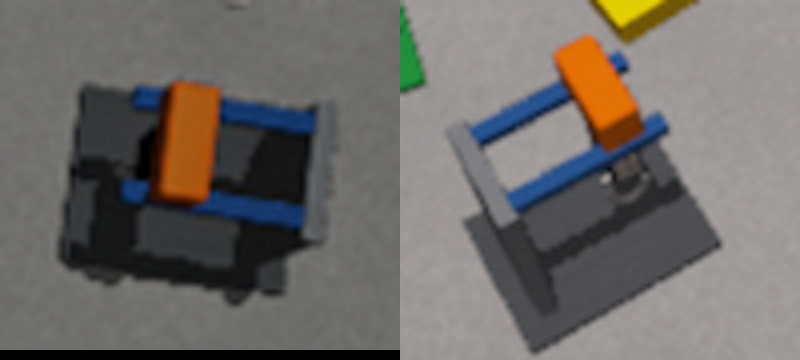

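The crop shows the right stand: grey, with the post on its right (world −y) side and the prongs open toward +y. The orange grip sits across the prongs, its long axis at about −9.5°. Moving above it now.

```bash
python3 -m jog '[[[38,-20.5,0,0,0,0,1],[38,-20.5,0,0,0,0,1],[38,-20.5,0,0,0,0,1],[38,-20.5,0,0,0,0,1],[38,-20.5,0,0,0,0,1]]]' 60
python3 -m jog '[[[38,-20.5,0,0,0,0,1],[38,-20.5,0,0,0,0,1],[38,-20.5,0,0,0,0,1],[38,-20.5,0,0,0,0,1],[38,-20.5,0,0,0,0,1]]]'
python3 -m jog '[[[0,0,0,0,0,0.13,1],[0,0,0,0,0,0.13,1],[0,0,0,0,0,0.13,1],[0,0,0,0,0,0.128,1],[0,0,0,0,0,0,1]]]'
python3 - <<'E'
from h import *
s=bot.observe(); print(s['position'].round(4),s['tool_rot'].round(3))
p=bot.grab_frame('wrist'); save('w1',p); print(p['tool_from_camera'].round(3),p['intrinsics'])
for q in ['scale','prongs','hook_tip','bail_peak']: print(q,[(np.round(r['xyz'],3).tolist(),round(r['conf'],2)) for r in bot.spot_point(q,p)][:3])
p=bot.grab_frame('top')
for q in ['scale','prongs']: print(q,[(np.round(r['xyz'],3).tolist(),round(r['conf'],2)) for r in bot.spot_point(q,p)][:3])
E
```

```text
clock: 2.3
position: [0.3593, -0.4236, 0.3041]
tool_rot: [3.141, -0.0, 0.352]
force: [0.3, -0.4, -0.3]
grip_width: 0.0858
finger_force: 0.0
clock: 2.8
position: [0.5024, -0.2619, 0.3041]
tool_rot: [3.141, -0.0, 0.352]
force: [0.3, -0.6, 0.9]
grip_width: 0.085
finger_force: 0.0
clock: 3.3
position: [0.5015, -0.2632, 0.3039]
tool_rot: [3.141, -0.0, -0.168]
force: [0.5, -0.5, -0.5]
grip_width: 0.0857
finger_force: 0.0
[ 0.5015 -0.2632  0.3039] [ 3.141 -0.    -0.168]
[[-0.    -0.956 -0.294  0.074]
 [ 1.    -0.     0.    -0.001]
 [-0.    -0.294  0.956 -0.071]
 [ 0.     0.     0.     1.   ]] [[325.1922621    0.         273.92348944]
 [  0.         325.1922621  206.87414921]
 [  0.           0.           1.        ]]
scale [([0.503, -0.264, 0.171], 0.8)]
prongs []
hook_tip []
bail_peak [([0.618, -0.024, 0.107], 0.92), ([0.532, -0.053, -0.003], 0.69), ([0.5, -0.264, -0.004], 0.41)]
scale [([0.502, -0.259, 0.17], 0.69)]
prongs [([0.499, -0.263, 0.148], 0.61), ([0.542, -0.048, -0.002], 0.19)]
```

View pics/w1.png

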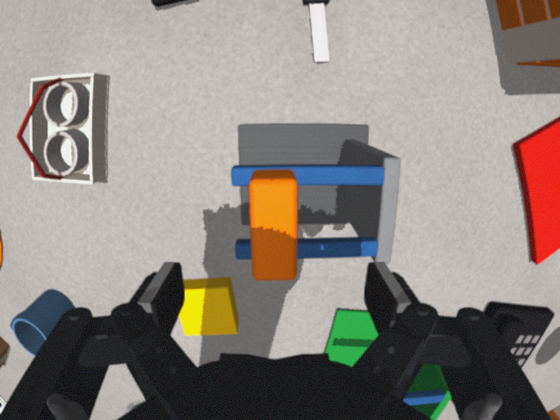

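The wrist view has the grip at (273,225), square to the fingers and midway between them. The prongs run level to the post at (388,210). Descending and gripping.

```bash
python3 -m jog '[[[0,0,25,0,0,0,1],[0,0,25,0,0,0,1],[0,0,20,0,0,0,1],[0,0,9,0,0,0,1],[0,0,0,0,0,0,1]]]'
python3 -m jog '[[[0,0,0,0,0,0,0.3],[0,0,0,0,0,0,0],[0,0,0,0,0,0,0],[0,0,0,0,0,0,0],[0,0,0,0,0,0,0]]]' 60
python3 -m jog '[[[0,0,0,0,0,0,0],[0,0,0,0,0,0,0],[0,0,-4,0,0,0,0],[0,0,-8,0,0,0,0],[0,0,0,0,0,0,0]]]' 60
```

```text
clock: 4.2
position: [0.5011, -0.2633, 0.2241]
tool_rot: [-3.141, 0.002, -0.166]
force: [-0.8, -0.5, 0.5]
grip_width: 0.0854
finger_force: 0.0
clock: 4.7
position: [0.5016, -0.2634, 0.2256]
tool_rot: [3.141, -0.001, -0.166]
force: [-1.5, 1.1, 6.1]
grip_width: 0.0293
finger_force: 59.1
clock: 5.2
position: [0.5018, -0.2636, 0.2381]
tool_rot: [3.141, -0.001, -0.166]
force: [-0.5, 0.2, -2.4]
grip_width: 0.0291
finger_force: 59.3
```

```bash
python3 -m jog '[[[0,-20,0,0,0,0,0],[0,-30,0,0,0,0,0],[0,-30,0,0,0,0,0],[0,-20,0,0,0,0,0],[0,0,0,0,0,0,0]]]'
python3 -m jog '[[[0,0,-15,0,0,0,0],[0,0,-20,0,0,0,0],[0,0,-15,0,0,0,0],[0,0,0,0,0,0.087,0],[0,0,0,0,0,0,0]]]'
python3 - <<'E'
from h import *
s=bot.observe(); print(s['position'].round(4),s['tool_rot'].round(3))
P={n:bot.grab_frame(n) for n in('scene','top','wrist')}
save('s2',P['scene']); 
for n,p in P.items():
  for q in ['scale','hook_tip','hook_seat','bail_peak','caddy','corner0','mat']: print(n,q,[(np.round(r['xyz'],3).tolist(),round(r['conf'],2)) for r in bot.spot_point(q,p)][:4])
i=P['scene']['img'][190:310,180:340]; i=cv2.resize(i,None,fx=3,fy=3,interpolation=cv2.INTER_CUBIC)
j=P['wrist']['img'];j=cv2.resize(j,(480,360))
k=np.vstack([i,np.zeros((0,480,3),np.uint8)]);cv2.imwrite('pics/c2.png',cv2.resize(np.hstack([i,j]),(800,300))[:,:,::-1])
E
```

```text
clock: 5.7
position: [0.5187, -0.1617, 0.237]
tool_rot: [-3.14, -0.0, -0.162]
force: [0.6, 0.3, -2.3]
grip_width: 0.0291
finger_force: 59.7
clock: 6.2
position: [0.5179, -0.1654, 0.2873]
tool_rot: [3.141, -0.001, -0.256]
force: [-0.2, 0.3, -3.3]
grip_width: 0.0291
finger_force: 59.8
[ 0.5179 -0.1654  0.2873] [ 3.141e+00 -1.000e-03 -2.560e-01]
scene scale [([0.514, -0.165, 0.232], 0.61)]
scene hook_tip [([0.521, -0.153, 0.103], 0.54)]
scene hook_seat [([0.52, -0.163, 0.088], 0.63), ([0.611, -0.023, 0.111], 0.35), ([0.519, -0.151, 0.103], 0.29)]
scene bail_peak [([0.612, -0.022, 0.112], 0.75)]
scene caddy [([0.614, -0.023, 0.002], 0.58), ([0.78, 0.173, 0.002], 0.16)]
scene corner0 [([0.665, -0.086, -0.002], 0.94), ([0.564, 0.045, -0.0], 0.85), ([0.541, -0.054, 0.002], 0.71), ([0.693, 0.013, -0.002], 0.6)]
scene mat [([0.52, 0.304, 0.004], 0.6)]
top scale [([0.517, -0.162, 0.232], 0.58)]
top hook_tip []
top hook_seat [([0.774, -0.193, -0.002], 0.69), ([0.709, 0.38, 0.001], 0.6)]
top bail_peak [([0.616, -0.017, 0.114], 0.67), ([0.702, -0.344, 0.001], 0.27)]
top caddy [([0.612, -0.02, 0.111], 0.62), ([0.615, -0.017, -0.0], 0.6)]
top corner0 [([0.561, 0.043, 0.0], 0.95), ([0.539, -0.049, -0.003], 0.82), ([0.655, -0.088, 0.003], 0.59), ([0.689, 0.009, 0.0], 0.55)]
top mat [([0.522, 0.304, -0.001], 0.94)]
wrist scale [([0.518, -0.165, 0.228], 0.76)]
wrist hook_tip [([0.519, -0.156, 0.105], 0.38)]
wrist hook_seat [([0.515, -0.169, 0.226], 0.74), ([0.518, -0.166, 0.09], 0.61), ([0.664, -0.086, 0.003], 0.4)]
wrist bail_peak [([0.614, -0.021, 0.107], 0.8)]
wrist caddy [([0.614, -0.022, -0.004], 0.79), ([0.665, -0.083, 0.002], 0.41)]
wrist corner0 [([0.662, -0.084, -0.0], 0.94), ([0.564, 0.044, 0.001], 0.94), ([0.532, -0.052, -0.003], 0.87), ([0.689, 0.011, -0.004], 0.72)]
wrist mat []
```

View pics/c2.png

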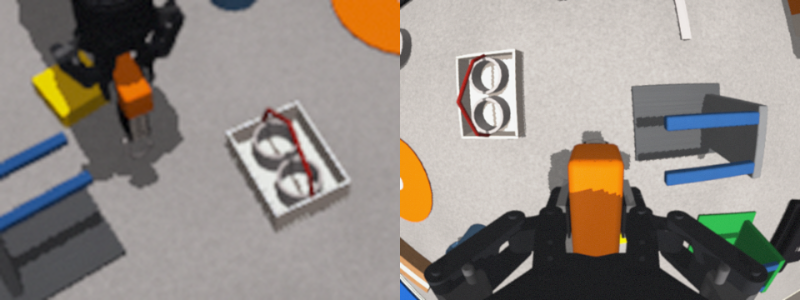

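The scene crop (left) shows the scale held at about (135,95) with its hook hanging at (143,135), the caddy at (290,160) and its red handle peak at (268,115). The networks put the tip on the +y side of the seat, so the throat faces the caddy. Moving to the pre-entry point.

```bash
python3 -m jog '[[[18,-35,0,0,0,0,0],[19,-35,0,0,0,0,0],[18,-34,5,0,0,0,0],[0,0,0,0,0,0,0],[0,0,0,0,0,0,0]]]'
python3 - <<'E'
from h import *
s=bot.observe(); T=s['position'];print(T.round(4),s['tool_rot'].round(3))
P={n:bot.grab_frame(n) for n in('scene','wrist','top')}
R=Ro.from_euler('xyz',s['tool_rot']).as_matrix()
for n,p in P.items():
  for q in ['scale','hook_tip','hook_seat','bail_peak']: print(n,q,[(np.round(r['xyz'],3).tolist(),round(r['conf'],2),'tool',(R.T@(np.array(r['xyz'])-T)*1000).round().tolist()) for r in bot.spot_point(q,p)][:2])
i=P['scene']['img'][190:310,200:360]; i=cv2.resize(i,None,fx=4,fy=4,interpolation=cv2.INTER_CUBIC)
cv2.imwrite('pics/c3.png',i[:,:,::-1])
E
```

```text
clock: 7.9
position: [0.5974, -0.077, 0.2814]
tool_rot: [3.141, 0.001, -0.252]
force: [-0.3, -1.3, -3.4]
grip_width: 0.0291
finger_force: 60.3
[ 0.5974 -0.077   0.2814] [ 3.141e+00  1.000e-03 -2.520e-01]
scene scale [([0.594, -0.075, 0.227], 0.86, 'tool', [-4.0, -1.0, 54.0])]
scene hook_tip [([0.285, 0.431, -0.003], 0.43, 'tool', [-429.0, -414.0, 285.0]), ([0.598, -0.064, 0.096], 0.4, 'tool', [-2.0, -13.0, 185.0])]
scene hook_seat [([0.6, -0.079, 0.082], 0.51, 'tool', [3.0, 1.0, 200.0])]
scene bail_peak [([0.613, -0.023, 0.11], 0.67, 'tool', [2.0, -56.0, 171.0])]
wrist scale [([0.611, -0.019, -0.003], 0.73, 'tool', [-1.0, -59.0, 284.0]), ([0.596, -0.081, 0.219], 0.61, 'tool', [0.0, 4.0, 62.0])]
wrist hook_tip [([0.599, -0.066, 0.101], 0.6, 'tool', [-1.0, -11.0, 180.0])]
wrist hook_seat [([0.595, -0.074, 0.082], 0.43, 'tool', [-3.0, -2.0, 199.0])]
wrist bail_peak [([0.615, -0.024, 0.11], 0.67, 'tool', [4.0, -56.0, 172.0])]
top scale []
top hook_tip [([0.538, -0.047, -0.0], 0.66, 'tool', [-65.0, -14.0, 282.0])]
top hook_seat [([0.782, 0.167, 0.001], 0.72, 'tool', [118.0, -283.0, 280.0])]
top bail_peak []
```

View pics/c3.png

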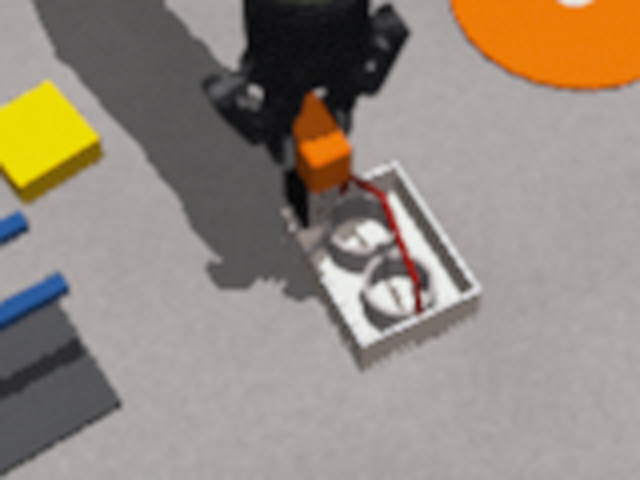

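The crop shows the hook at about (310,230), just short of the caddy's near edge. The tool-frame figures agree: wire at z≈170, hook tip at z≈183, wire 58 mm ahead. Entering, then raising slowly.

```bash
python3 -m jog '[[[1,-15,0,0,0,0,0],[1,-15,0,0,0,0,0],[0,-14,0,0,0,0,0],[0,-10,0,0,0,0,0],[0,-4,0,0,0,0,0]]]'
python3 -m jog '[[[0,0,0,0,0,0,0],[0,0,-6,0,0,0,0],[0,0,-8,0,0,0,0],[0,0,-8,0,0,0,0],[0,0,-6,0,0,0,0]]]'
python3 -m jog '[[[0,0,-4,0,0,0,0],[0,0,-2,0,0,0,0],[0,0,-2,0,0,0,0],[0,0,-2,0,0,0,0],[0,0,0,0,0,0,0]]]'
python3 - <<'E'
from h import *
s=bot.observe(); T=s['position'];print(T.round(4),s['force'].round(1))
for n in('scene','wrist'):
  p=bot.grab_frame(n)
  for q in ['hook_tip','hook_seat','bail_peak','caddy']: print(n,q,[(np.round(r['xyz'],3).tolist(),round(r['conf'],2)) for r in bot.spot_point(q,p)][:2])
E
```

```text
clock: 9.15
position: [0.614, -0.0203, 0.2818]
tool_rot: [-3.141, 0.0, -0.251]
force: [-0.7, -0.1, -1.8]
grip_width: 0.0291
finger_force: 60.3
clock: 9.65
position: [0.6139, -0.0225, 0.3111]
tool_rot: [-3.141, -0.001, -0.254]
force: [-0.4, -0.9, -3.4]
grip_width: 0.0293
finger_force: 60.3
clock: 10.15
position: [0.6137, -0.0222, 0.3199]
tool_rot: [3.142, 0.0, -0.253]
force: [-0.2, 1.1, -5.3]
grip_width: 0.0292
finger_force: 60.1
[ 0.6137 -0.0222  0.3199] [-0.2  1.1 -5.3]
scene hook_tip [([0.616, -0.008, 0.125], 0.56)]
scene hook_seat [([0.618, -0.021, 0.106], 0.63)]
scene bail_peak [([0.612, -0.02, 0.112], 0.83), ([0.5, -0.265, -0.001], 0.49)]
scene caddy [([0.612, -0.022, 0.002], 0.6), ([0.773, -0.19, -0.004], 0.47)]
wrist hook_tip [([0.616, -0.011, 0.125], 0.62)]
wrist hook_seat [([0.616, -0.022, 0.11], 0.56)]
wrist bail_peak [([0.615, -0.022, 0.108], 0.77)]
wrist caddy [([0.611, -0.02, -0.003], 0.67)]
```

Hooked: the load is growing. Lifting slowly.

```bash
python3 -m jog '[[[0,0,-2,0,0,0,0],[0,0,-2,0,0,0,0],[0,0,-2,0,0,0,0],[0,0,-2,0,0,0,0],[0,0,-2,0,0,0,0]]]'
python3 -m jog '[[[0,0,-2,0,0,0,0],[0,0,-2,0,0,0,0],[0,0,-2,0,0,0,0],[0,0,-2,0,0,0,0],[0,0,-2,0,0,0,0]]]'
python3 -m jog '[[[0,0,-3,0,0,0,0],[0,0,-4,0,0,0,0],[0,0,-4,0,0,0,0],[0,0,-4,0,0,0,0],[0,0,-4,0,0,0,0]]]'
python3 -m jog '[[[0,0,-4,0,0,0,0],[0,0,-4,0,0,0,0],[0,0,-4,0,0,0,0],[0,0,-3,0,0,0,0],[0,0,-2,0,0,0,0]]]'
python3 -m jog '[[[0,0,-1,0,0,0,0],[0,0,0,0,0,0,0],[0,0,0,0,0,0,0],[0,0,0,0,0,0,0],[0,0,0,0,0,0,0]]]'
python3 - <<'E'
from h import *
p=bot.grab_frame('scene');
P={'scene':p,'wrist':bot.grab_frame('wrist')}
for n,p in P.items():
  for q in ['hook_tip','bail_peak','caddy','corner0']: print(n,q,[(np.round(r['xyz'],3).tolist(),round(r['conf'],2)) for r in bot.spot_point(q,p)][:4])
i=np.hstack([cv2.resize(P['scene']['img'][150:300,220:370],(400,400)),cv2.resize(P['wrist']['img'],(400,300))[:].copy() if 0 else cv2.resize(P['wrist']['img'][0:400,0:400],(400,400))])
cv2.imwrite('pics/c4.png',i[:,:,::-1])
E
```

```text
clock: 11.15
position: [0.6138, -0.0222, 0.3301]
tool_rot: [-3.142, -0.0, -0.253]
force: [0.1, 0.4, -6.1]
grip_width: 0.0295
finger_force: 60.0
clock: 11.65
position: [0.6137, -0.0222, 0.34]
tool_rot: [-3.142, 0.0, -0.253]
force: [-0.3, -0.7, -7.0]
grip_width: 0.0294
finger_force: 60.0
clock: 12.15
position: [0.6138, -0.0222, 0.3593]
tool_rot: [-3.142, -0.0, -0.253]
force: [-0.1, 0.4, -6.4]
grip_width: 0.0295
finger_force: 60.0
clock: 12.65
position: [0.6138, -0.0221, 0.3763]
tool_rot: [-3.141, -0.0, -0.253]
force: [0.1, -0.1, -5.7]
grip_width: 0.0291
finger_force: 60.0
clock: 13.15
position: [0.6137, -0.0222, 0.3768]
tool_rot: [3.142, 0.0, -0.253]
force: [-0.5, 0.8, -5.8]
grip_width: 0.029
finger_force: 60.0
scene hook_tip [([0.616, -0.011, 0.177], 0.41), ([0.692, 0.013, 0.054], 0.26)]
scene bail_peak [([0.611, -0.023, 0.166], 0.7), ([0.612, -0.019, 0.162], 0.2)]
scene caddy [([0.611, -0.021, 0.057], 0.61), ([0.522, 0.302, 0.002], 0.36)]
scene corner0 [([0.693, 0.014, 0.054], 0.87), ([0.563, 0.048, 0.055], 0.82), ([0.707, -0.345, 0.0], 0.71), ([0.662, -0.088, 0.054], 0.65)]
wrist hook_tip [([0.616, -0.009, 0.178], 0.67)]
wrist bail_peak [([0.614, -0.021, 0.163], 0.65)]
wrist caddy [([0.616, -0.018, 0.054], 0.83), ([0.613, -0.025, 0.317], 0.75)]
wrist corner0 [([0.664, -0.085, 0.056], 0.77), ([0.564, 0.046, 0.056], 0.74), ([0.534, -0.052, 0.049], 0.71), ([0.69, 0.014, 0.046], 0.57)]
```

View pics/c4.png

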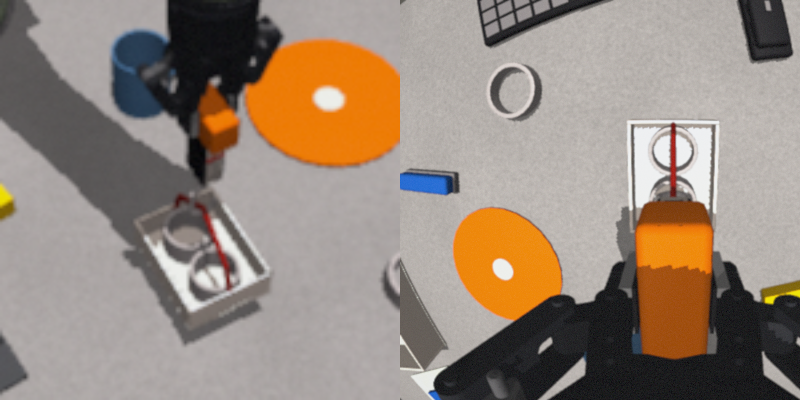

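The caddy hangs level about 54 mm up (left view at (205,260), handle square through the hook), and the spring is stretched about 15 mm. Holding it, then carrying it smoothly to the mat.

```bash
for i in 1 2 3 4 5; do python3 -m jog '[[[0,0,0,0,0,0,0],[0,0,0,0,0,0,0],[0,0,0,0,0,0,0],[0,0,0,0,0,0,0],[0,0,0,0,0,0,0]]]' | grep -E 'clock|force: \['; done
python3 -m jog '[[[-1.5,-2.6,0,0,0,0,0],[-3,-5.2,0,0,0,0,0],[-4.5,-7.8,0,0,0,0,0],[-6,-10.4,0,0,0,0,0],[-7.5,-13,0,0,0,0,0]]]'
python3 -m jog '[[[-7.5,-13,0,0,0,0,0],[-7.5,-13,0,0,0,0,0],[-7.5,-13,0,0,0,0,0],[-7.5,-13,0,0,0,0,0],[-7.5,-13,0,0,0,0,0]]]'
python3 -m jog '[[[-7.5,-13,0,0,0,0,0],[-7.5,-13,0,0,0,0,0],[-7.5,-13,0,0,0,0,0],[-7.5,-13,0,0,0,0,0],[-7.5,-13,0,0,0,0,0]]]'
python3 -m jog '[[[-7.5,-13,0,0,0,0,0],[-7.5,-13,0,0,0,0,0],[-7.5,-13,0,0,0,0,0],[-7.5,-13,0,0,0,0,0],[-7.5,-13,0,0,0,0,0]]]'
python3 -m jog '[[[-7.5,-13,0,0,0,0,0],[-7.5,-13,0,0,0,0,0],[-6,-10.4,0,0,0,0,0],[-4.5,-7.8,0,0,0,0,0],[-3,-5.2,0,0,0,0,0]]]'
python3 -m jog '[[[-1.5,-2.6,0,0,0,0,0],[0,0,0,0,0,0,0],[0,0,0,0,0,0,0],[0,0,0,0,0,0,0],[0,0,0,0,0,0,0]]]'
python3 - <<'E'
from h import *
s=bot.observe(); T=s['position'];R=Ro.from_euler('xyz',s['tool_rot']).as_matrix()
P={n:bot.grab_frame(n) for n in('scene','wrist','top')}
for n,p in P.items():
  for q in ['bail_peak','caddy','corner0','mat']: print(n,q,[(np.round(r['xyz'],3).tolist(),round(r['conf'],2),(R.T@(np.array(r['xyz'])-T)*1000).round().tolist()) for r in bot.spot_point(q,p)][:4])
E
```

```text
clock: 14.15
force: [-0.6, -0.4, -6.9]
clock: 14.65
force: [-0.2, -0.3, -6.7]
clock: 15.15
force: [-0.2, 0.3, -6.7]
clock: 15.65
force: [-0.1, 0.2, -6.7]
clock: 16.15
force: [0.3, 0.4, -5.4]
clock: 16.65
position: [0.6014, 0.0224, 0.3769]
tool_rot: [-3.142, 0.0, -0.253]
force: [0.6, -0.4, -6.6]
grip_width: 0.0291
finger_force: 59.9
clock: 17.15
position: [0.5814, 0.0948, 0.377]
tool_rot: [-3.142, -0.0, -0.253]
force: [1.3, -0.8, -5.6]
grip_width: 0.0287
finger_force: 59.9
clock: 17.65
position: [0.5614, 0.1671, 0.3769]
tool_rot: [-3.142, 0.0, -0.253]
force: [0.5, -0.1, -5.6]
grip_width: 0.0292
finger_force: 59.9
clock: 18.15
position: [0.5413, 0.2394, 0.3769]
tool_rot: [-3.142, 0.0, -0.253]
force: [-0.3, 0.1, -6.5]
grip_width: 0.0295
finger_force: 59.9
clock: 18.65
position: [0.5262, 0.294, 0.3769]
tool_rot: [-3.142, 0.0, -0.253]
force: [0.1, -0.0, -6.8]
grip_width: 0.0295
finger_force: 59.8
clock: 19.15
position: [0.5259, 0.2956, 0.3769]
tool_rot: [3.142, -0.0, -0.254]
force: [-0.1, 0.4, -5.8]
grip_width: 0.0293
finger_force: 59.8
scene bail_peak []
scene caddy [([0.528, 0.293, 0.05
[... 253 characters left out ...]

scene mat [([0.519, 0.304, 0.004], 0.82, [-9.0, -6.0, 373.0])]
wrist bail_peak [([0.527, 0.297, 0.166], 0.7, [1.0, -1.0, 211.0])]
wrist caddy [([0.53, 0.298, 0.054], 0.84, [3.0, -3.0, 323.0]), ([0.474, 0.364, 0.056], 0.48, [-67.0, -53.0, 321.0])]
wrist corner0 [([0.575, 0.234, 0.055], 0.96, [63.0, 48.0, 322.0]), ([0.473, 0.361, 0.057], 0.78, [-67.0, -50.0, 320.0]), ([0.448, 0.267, 0.051], 0.69, [-69.0, 47.0, 326.0]), ([0.599, 0.327, 0.051], 0.65, [63.0, -49.0, 326.0])]
wrist mat [([0.346, 0.13, -0.0], 0.43, [-132.0, 205.0, 377.0])]
top bail_peak []
top caddy []
top corner0 [([0.702, -0.347, -0.002], 0.66, [332.0, 577.0, 379.0]), ([0.572, 0.232, 0.055], 0.39, [60.0, 50.0, 322.0])]
top mat []
```

```bash
python3 -m jog '[[[-2,-2,2,0,0,0,0],[-3,-3,5,0,0,0,0],[-2,-2,7,0,0,0,0],[0,0,7,0,0,0,0],[0,0,6,0,0,0,0]]]'
python3 -m jog '[[[0,0,4,0,0,0,0],[0,0,3,0,0,0,0],[0,0,3,0,0,0,0],[0,0,2,0,0,0,0],[0,0,2,0,0,0,0]]]'
python3 -m jog '[[[0,0,2,0,0,0,0],[0,0,2,0,0,0,0],[0,0,2,0,0,0,0],[0,0,2,0,0,0,0],[0,0,2,0,0,0,0]]]'
python3 -m jog '[[[0,0,3,0,0,0,0],[0,0,3,0,0,0,0],[0,0,3,0,0,0,0],[0,0,3,0,0,0,0],[0,0,3,0,0,0,0]]]'
python3 -m jog '[[[0,0,3,0,0,0,0],[0,0,3,0,0,0,0],[0,0,3,0,0,0,0],[0,0,3,0,0,0,0],[0,0,0,0,0,0,0]]]'
python3 - <<'E'
from h import *
s=bot.observe(); T=s['position'];R=Ro.from_euler('xyz',s['tool_rot']).as_matrix()
P={n:bot.grab_frame(n) for n in('scene','wrist')}
for n,p in P.items():
  for q in ['bail_peak','hook_tip','caddy','corner0','mat']: print(n,q,[(np.round(r['xyz'],3).tolist(),round(r['conf'],2),(R.T@(np.array(r['xyz'])-T)*1000).round().tolist()) for r in bot.spot_point(q,p)][:4])
E
```

```text
clock: 20.4
position: [0.5204, 0.3047, 0.349]
tool_rot: [3.141, 0.0, -0.253]
force: [-0.2, 0.8, -5.6]
grip_width: 0.0292
finger_force: 59.9
clock: 20.9
position: [0.5207, 0.3046, 0.3359]
tool_rot: [-3.141, -0.0, -0.253]
force: [-0.3, 1.0, -6.1]
grip_width: 0.0294
finger_force: 59.9
clock: 21.4
position: [0.5207, 0.3046, 0.3258]
tool_rot: [-3.141, -0.0, -0.253]
force: [0.5, 0.3, -6.0]
grip_width: 0.0291
finger_force: 59.9
clock: 21.9
position: [0.5207, 0.3047, 0.3108]
tool_rot: [-3.141, -0.0, -0.253]
force: [-0.6, -0.7, -3.0]
grip_width: 0.0293
finger_force: 60.2
clock: 22.4
position: [0.5205, 0.3045, 0.2985]
tool_rot: [3.141, 0.0, -0.253]
force: [0.5, -0.5, -2.6]
grip_width: 0.0289
finger_force: 60.2
scene bail_peak [([0.518, 0.306, 0.117], 0.81, [-3.0, -1.0, 182.0]), ([0.504, -0.264, 0.15], 0.62, [126.0, 555.0, 149.0])]
scene hook_tip [([0.522, 0.318, 0.115], 0.45, [-1.0, -14.0, 184.0])]
scene caddy [([0.522, 0.306, 0.005], 0.86, [1.0, -2.0, 293.0]), ([0.5, -0.266, 0.0], 0.46, [123.0, 557.0, 298.0])]
scene corner0 [([0.469, 0.372, 0.006], 0.69, [-66.0, -52.0, 293.0]), ([0.567, 0.241, 0.002], 0.67, [61.0, 49.0, 296.0]), ([0.598, 0.34, 0.003], 0.63, [66.0, -54.0, 296.0]), ([0.447, 0.276, 0.006], 0.63, [-64.0, 46.0, 292.0])]
scene mat [([0.521, 0.303, 0.004], 0.82, [1.0, 1.0, 294.0])]
wrist bail_peak []
wrist hook_tip [([0.523, 0.317, 0.117], 0.57, [-1.0, -13.0, 182.0])]
wrist caddy [([0.517, 0.304, 0.006], 0.74, [-3.0, 2.0, 292.0])]
wrist corner0 [([0.471, 0.368, 0.006], 0.92, [-64.0, -49.0, 293.0]), ([0.596, 0.338, 0.004], 0.88, [65.0, -52.0, 294.0]), ([0.572, 0.241, 0.005], 0.82, [66.0, 48.0, 293.0]), ([0.443, 0.272, 0.003], 0.57, [-67.0, 50.0, 296.0])]
wrist mat []
```

The caddy stands on the mat centre and the hook is slack. Dropping the last 11 mm and withdrawing.

```bash
python3 -m jog '[[[0,0,4,0,0,0,0],[0,0,4,0,0,0,0],[0,0,3,0,0,0,0],[0,0,0,0,0,0,0],[0,0,0,0,0,0,0]]]'
python3 -m jog '[[[0,4,0,0,0,0,0],[0,7,0,0,0,0,0],[0,10,0,0,0,0,0],[0,10,0,0,0,0,0],[0,10,0,0,0,0,0]]]'
python3 -m jog '[[[0,15,0,0,0,0,0],[0,20,0,0,0,0,0],[0,20,-5,0,0,0,0],[0,10,-5,0,0,-0.087,0],[0,0,0,0,0,0,0]]]'
python3 - <<'E'
from h import *
s=bot.observe(); T=s['position'];R=Ro.from_euler('xyz',s['tool_rot']).as_matrix();print(T,s['tool_rot'])
print((R.T@(np.array([.518,-.165,.29])-T)*1000).round(1))
p=bot.grab_frame('scene')
for q in ['bail_peak','corner0','mat']: print(q,[(np.round(r['xyz'],3).tolist(),round(r['conf'],2)) for r in bot.spot_point(q,p)][:4])
cv2.imwrite('pics/c5.png',cv2.resize(p['img'][100:300,220:440],None,fx=2,fy=2)[:,:,::-1])
E
```

```text
clock: 23.5
position: [0.5206, 0.3046, 0.2878]
tool_rot: [3.141, 0.0, -0.253]
force: [-0.3, 0.5, -1.9]
grip_width: 0.0291
finger_force: 60.2
clock: 24.0
position: [0.5102, 0.2637, 0.288]
tool_rot: [3.142, -0.0, -0.254]
force: [0.1, 0.4, -2.3]
grip_width: 0.0294
finger_force: 60.3
clock: 24.5
position: [0.4942, 0.1998, 0.299]
tool_rot: [-3.141, -0.001, -0.167]
force: [1.1, 0.1, -2.2]
grip_width: 0.0295
finger_force: 60.5
[0.49415348 0.19983028 0.29895874] [-3.14134360e+00 -1.12860521e-03 -1.66748842e-01]
[ 84.1 355.8   9. ]
bail_peak [([0.516, 0.305, 0.117], 0.84), ([0.343, -0.144, 0.001], 0.59)]
corner0 [([0.569, 0.239, 0.004], 0.94), ([0.445, 0.273, 0.006], 0.91), ([0.47, 0.372, 0.008], 0.86), ([0.6, 0.34, 0.005], 0.73)]
mat [([0.519, 0.3, 0.003], 0.86), ([0.57, 0.24, 0.004], 0.34)]
```

View pics/c5.png

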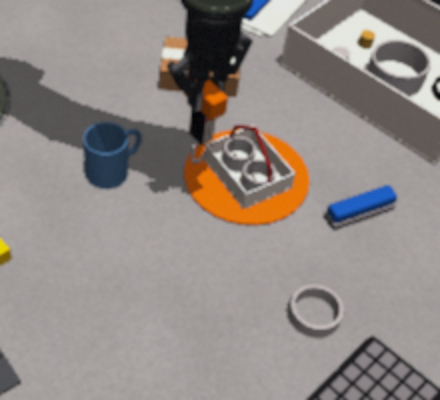

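The caddy stands wholly on the mat at (250,165) and the hook is clear of the handle. Returning to the stand front.

```bash
python3 -m jog '[[[4,15,0,0,0,0,0],[7,30,0,0,0,0,0],[8,35,0,0,0,0,0],[8,35,0,0,0,0,0],[8,35,0,0,0,0,0]]]' | head -2
python3 -m jog '[[[8,35,0,0,0,0,0],[8,35,0,0,0,0,0],[8,35,0,0,0,0,0],[8,35,0,0,0,0,0],[7,30,0,0,0,0,0]]]' | head -2
python3 -m jog '[[[6,21,10,0,0,0,0],[4,15,15,0,0,0,0],[0,0,18,0,0,0,0],[0,0,15,0,0,0,0],[0,0,0,0,0,0,0]]]'
python3 - <<'E'
from h import *
s=bot.observe(); T=s['position'];R=Ro.from_euler('xyz',s['tool_rot']).as_matrix();print(T,s['tool_rot'])
print((R.T@(np.array([.5018,-.2636,.238])-T)*1000).round(1))
p=bot.grab_frame('wrist')
for q in ['scale','hook_seat','prongs','stand']: print(q,[(np.round(r['xyz'],3).tolist(),round(r['conf'],2)) for r in bot.spot_point(q,p)][:3])
E
```

```text
clock: 25.2
position: [0.5037, 0.0467, 0.2977]
clock: 25.7
position: [0.5139, -0.128, 0.2977]
clock: 26.2
position: [0.5172, -0.1631, 0.2381]
tool_rot: [-3.142, 0.003, -0.167]
force: [0.2, 0.1, -2.5]
grip_width: 0.029
finger_force: 60.2
[ 0.51716053 -0.16306873  0.23806593] [-3.14154631  0.00335078 -0.16692929]
[1.600e+00 1.017e+02 1.000e-01]
scale [([0.512, -0.165, 0.179], 0.76), ([0.343, 0.131, -0.0], 0.5)]
hook_seat [([0.519, -0.165, 0.041], 0.49)]
prongs []
stand [([0.502, -0.263, -0.002], 0.87)]
```

```bash
python3 -m jog '[[[1.5,15,0,0,0,0,0],[0,25,0,0,0,0,0],[0,30,0,0,0,0,0],[0,22,0,0,0,0,0],[0,10,0,0,0,0,0]]]'
python3 -m jog '[[[0,0,4,0,0,0,0],[0,0,4,0,0,0,0],[0,0,2,0,0,0,0],[0,0,1,0,0,0,0],[0,0,1,0,0,0,0]]]'
python3 -m jog '[[[0,0,0.5,0,0,0,0],[0,0,0,0,0,0,0],[0,0,0,0,0,0,0]]]'
```

```text
clock: 26.95
position: [0.5018, -0.2669, 0.2404]
tool_rot: [3.14, -0.001, -0.169]
force: [-0.6, 1.1, -3.0]
grip_width: 0.0296
finger_force: 60.4
clock: 27.45
position: [0.5028, -0.2633, 0.2278]
tool_rot: [-3.141, 0.0, -0.165]
force: [0.4, -0.3, -1.8]
grip_width: 0.0293
finger_force: 60.4
clock: 27.75
position: [0.5027, -0.2638, 0.2275]
tool_rot: [-3.142, -0.0, -0.166]
force: [-0.3, 0.2, -2.1]
grip_width: 0.0292
finger_force: 60.4
```

Still hanging from the gripper, so lowering a little more until it rests on the prongs.

```bash
python3 -m jog '[[[0,0,0.7,0,0,0,0],[0,0,0,0,0,0,0],[0,0,0,0,0,0,0]]]' | grep -E 'posi|force: \['
python3 -m jog '[[[0,0,0.7,0,0,0,0],[0,0,0,0,0,0,0],[0,0,0,0,0,0,0]]]'| grep -E 'posi|force: \['
python3 -m jog '[[[0,0,0.6,0,0,0,0],[0,0,0,0,0,0,0],[0,0,0,0,0,0,0]]]'| grep -E 'posi|force: \['
```

```text
position: [0.5026, -0.2639, 0.2267]
force: [0.1, 0.1, -1.9]
position: [0.5026, -0.2639, 0.226]
force: [1.2, 0.2, -2.1]
position: [0.5027, -0.2639, 0.2256]
force: [-2.9, 1.6, 3.8]
```

```bash
python3 -m jog '[[[0,0,0,0,0,0,0.5],[0,0,0,0,0,0,0.8],[0,0,0,0,0,0,1],[0,0,0,0,0,0,1],[0,0,0,0,0,0,1]]]'
python3 -m jog '[[[0,0,-10,0,0,0,1],[0,0,-20,0,0,0,1],[0,0,-30,0,0,0,1],[0,0,-30,0,0,0,1],[0,0,-30,0,0,0,1]]]'
python3 -m jog '[[[-40,0,-10,0,0,0,1],[-40,0,0,0,0,0,1],[-40,0,0,0,0,0,1],[0,0,0,0,0,0,1],[0,0,0,0,0,0,1]]]'
python3 - <<'E'
from h import *
P={n:bot.grab_frame(n) for n in('scene','wrist','top')}
for n,p in P.items():
  for q in ['scale','prongs','stand','caddy','corner0','mat']: print(n,q,[(np.round(r['xyz'],3).tolist(),round(r['conf'],2)) for r in bot.spot_point(q,p)][:4])
i=np.hstack([cv2.resize(P['scene']['img'][150:350,130:400],(400,300)),cv2.resize(P['wrist']['img'],(400,300))])
cv2.imwrite('pics/c6.png',i[:,:,::-1])
E
```

```text
clock: 29.15
position: [0.5026, -0.2639, 0.2254]
tool_rot: [3.142, 0.0, -0.166]
force: [-1.0, 0.4, -0.7]
grip_width: 0.0852
finger_force: 0.0
clock: 29.65
position: [0.5024, -0.2639, 0.3474]
tool_rot: [3.142, -0.0, -0.166]
force: [0.2, -0.4, -0.2]
grip_width: 0.0856
finger_force: 0.0
clock: 30.15
position: [0.3841, -0.2441, 0.3565]
tool_rot: [3.141, -0.002, -0.167]
force: [0.6, -0.7, -0.8]
grip_width: 0.0853
finger_force: 0.0
scene scale [([0.706, 0.38, 0.005], 0.74), ([0.497, -0.264, 0.172], 0.67), ([0.518, 0.307, 0.119], 0.64)]
scene prongs [([0.504, -0.266, 0.151], 0.93), ([0.229, -0.335, 0.147], 0.8), ([0.471, 0.372, 0.009], 0.72), ([0.707, -0.347, 0.0], 0.7)]
scene stand [([0.231, -0.334, -0.003], 0.73), ([0.501, -0.266, -0.004], 0.6)]
scene caddy [([0.521, 0.302, 0.012], 0.74), ([0.5, -0.268, -0.002], 0.23)]
scene corner0 [([0.597, 0.342, 0.003], 0.86), ([0.472, 0.371, 0.006], 0.8), ([0.568, 0.24, 0.006], 0.7), ([0.445, 0.273, 0.008], 0.65)]
scene mat [([0.523, 0.3, 0.002], 0.64)]
wrist scale [([0.5, -0.263, 0.167], 0.92)]
wrist prongs [([0.232, -0.337, 0.151], 0.84)]
wrist stand [([0.232, -0.333, -0.001], 0.86)]
wrist caddy []
wrist corner0 []
wrist mat []
top scale [([0.507, -0.262, 0.172], 0.88), ([0.469, 0.37, 0.008], 0.51)]
top prongs [([0.501, -0.263, 0.15], 0.97)]
top stand [([0.498, -0.262, 0.002], 0.7)]
top caddy [([0.519, 0.306, 0.007], 0.7)]
top corner0 [([0.469, 0.371, 0.007], 0.88), ([0.566, 0.239, 0.012], 0.83), ([0.6, 0.337, 0.007], 0.7), ([0.444, 0.274, 0.003], 0.67)]
top mat [([0.522, 0.304, -0.0], 0.81)]
```

View pics/c6.png

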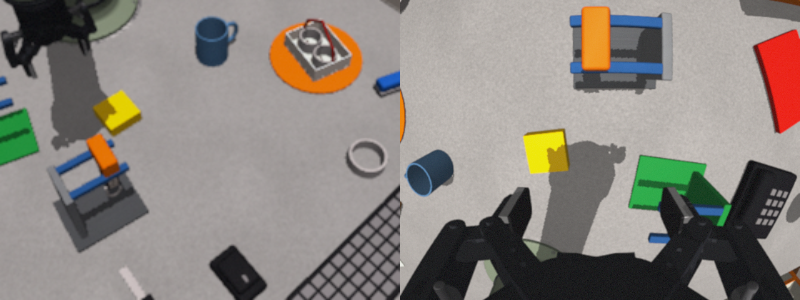

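The scale rests across both prongs (right view at (595,40)), the caddy is wholly on the mat (left view at (317,50)), and the gripper is clear. Handing in.

```bash
python3 -c "
from workcell import bot
print(bot.job_done())"
```

```text
the job is handed in; nothing more can be done
None
```

Handed in at about 30 s of the allowed 72; the hand-in call returned no verdict: the caddy hung still on the hook about 54 mm up for over 2 s and now stands wholly on the mat, and the scale is back on its stand.

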